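# Half-shadow inspection of a cut stone on the gem light stage

## Robot

A 6-joint arm with a two-finger parallel gripper is mounted at the origin on a cart in front of the work surface, level with it; the furniture and walls round the work are solid. World frame = base frame: x ahead of the robot, y to its left, z up, the work surface at z = 0. Lengths are in m, angles in rad, forces in N, time in s.
With the tool pointing down it reaches from about 0.35 to 0.85 m from the base axis. Payload 8.1 kg.
Tool frame: the origin (TCP) lies on the centre line of the jaws, within the pads' length; the fingertips stand 22 mm ahead of it and the grasp point (between the pads) lies 3 mm ahead of it (robot.tip_extent is the distance from the TCP to the fingertips, in m); z points along the fingers, y is the direction in which the jaws open and shut (so a half turn about z gives the same grasp; the last joint's range is limited). The gripper opens to 85 mm and grips with 20 to 120 N. Pads are 22 mm wide; open, the fingers measure 114 mm over their backs; the gripper's body (76 mm by 85 mm) begins 54 mm behind the grasp point. The pads swing forward as they close: fully open they stand 13 mm farther back than shut.
Start: joints at [-1.373, 0.13, 1.488, -0, 1.523, -0.085], TCP at [0.167, -0.576, 0.253] pointing down, gripper open.
Joint ranges: [-2.96, 2.96], [-0.89, 2.26], [0.02, 2.5], [-1.34, 4.48], [0, 2.73], [-2.66, 2.66]. Speed limits (rad/s): [2.39, 2.39, 2.79, 3.14, 3.14, 3.14].

## Interface

Orientations are given as a rotation vector (axis times angle).
In Python, from rig import robot gives the robot as it stands. The module is installed in compiled form; this text tells all that it offers.
- The arm moves only by the tool jog_arm, never from a script. Its argument "targets" is a list of rows, each a list of 6 numbers: the shift along the tool's x, y, z in m, then the turn, a rotation vector about the tool's x, y, z in degrees. In form: [[dx, dy, dz, wx, wy, wz], ...]. A call has 1 to 12 rows; each row is the pose to reach, as a shift and turn from the pose commanded when the call began, along the tool's axes at that moment; what a row does not reach only later rows make up. A row lasts 1/8 s, in which the tool goes at most 62.5 mm and 10.7 degrees, less where a joint would pass 70% of its speed; a pose out of reach is approached as far as the arm can. A call with a gripper value outside its range is refused whole. "gripper" is the gripper's target within -1 to 1 (fully open at 1, half-way at 0, shut at -1), set as the call begins (left out, the last holds). The fingers move at their own pace and stop on an object; "newtons" is the grip in N (left out, the last holds). Time passes only in rows, so rows that repeat a pose let the fingers close. It gives the time, the measured TCP pose, the force and the opening at its end, in the units of the state.
- robot.read_state(): the state, without advancing time (a new reading comes with each control period).
- robot.grab_frame(name): name is "scene" or "side" or "wrist"; returns a dict with "pixels" (420x560x3 uint8, red, green, blue), "depth" (420x560 float32, m along the optical axis (not along the pixel's ray), 0 where there is no reading), "fx", "fy", "cx", "cy" (pixels), "world_to_cam" (4x4, takes a point from world to camera coordinates); the wrist camera has in their place "T_tool_cam" (4x4, takes a point from camera to tool coordinates, whose origin is the TCP and whose axes are the flange's). Camera axes: x right, y down, z forward; pixel columns grow to the right and rows downward; lengths in m; the calibration is good to about 2 mm. The wrist camera is an equidistant fisheye: a pixel r from the principal point sees the ray r / f radians off the axis. A picture is of the moment at which its call begins: read the wrist's pose just before it.
- robot.sign_off(): hands the job in, once; it reports no verdict.
Trained networks look in a picture, given as the dict that the camera call returned (one of the last four; its "shot" number tells which), for a name from the list of things; names that differ only in an ending like _2 or _b are one class to them, and where a whole thing is asked for, a point or a joint stands for the part that bears it (a point fixed in the world has none). Each returns a list of dicts, best first, with "confidence" (0 to 1); they miss things now and then, are a little off and sometimes report something else, mostly with a low value. They report only what shows in the picture. A call takes as long as a camera call.
- robot.trace(picture, label): "pixels" (420x560 bool, what is visible of it).
- robot.place_of(picture, label): "at" ([x, y, z] in m, in the coordinates of the camera as it stood for that picture, good to about 4 mm: a listed point, or the origin of a listed thing).
The state is a dict: "time_s": time; "joint_pos": joint angles; "qvel": joint speeds; "tau": joint torques, N m; "ee_pos": TCP position; "orientation": TCP orientation; "ft_force": force on the tool from outside, world axes, zero at the start; "wrist_torque": the same for the moment, N m; "gripper_width": finger opening in m.
Only numpy, scipy, OpenCV 4.12 (cv2) and the standard library are available. Lean on these libraries where they do the work, as an engineer would, in place of code of your own. Each camera call takes 0.05 s, during which the arm holds its last target.

## Task

The gem light stage has two round windows, each shut by a sprung shutter whose black knob runs in the slot on the operator's side of its window. The amber stone is to be looked at in half shadow: find the window it lies on, slide that window's shutter by its knob to half travel (the long middle mark), hold it steady there against its spring for three seconds and finish still holding it there. Never let the shutter come fully open, leave the other shutter shut, and do not disturb the two stones or the tools lying about.

Things in the scene. Friction and masses are not known exactly. Their poses are not given: they have to be found in the camera images.
- light_stage: Gem light stage: dark lamp box, grey metal top, 180 (x) x 250 (y) x 50 mm high, fixed. Origin: centre of its underside, on the bench. x points from its front (rocker switch, knobs) to its back (windows), y to the left seen from the front, z up. A black shutter under each window hides the lamp. Slots 66 x 10 mm, white marks beside them at the knob's places shut (short), half (long), open (short).
- window_left (a point): Centre of the left round window (44 mm, clear cover glass flush with the top plate, thin black bezel), on the top face: in the stage's frame at x +46, y +62, z +50 mm.
- window_right (a point): Centre of the right round window, made like the left: x +46, y -62, z +50 mm in the stage's frame.
- shutter_left (a joint): Travel of the left shutter and knob, m: 0 = shut on its stop, where a spring holds it; grows as the knob is drawn along the stage's -x, away from the window; 0.052 = fully open; 0.026 = half, the blade's edge across the window's middle. The spring pulls back with 3 N at 0, about 9.5 N at half, 16 N fully open; let go, it snaps shut.
- shutter_right (a joint): Travel of the right shutter, made like the left.
- knob_left: Upright round black knob of the left shutter, white dot on top, 18 mm diameter (21 mm at its foot flange), top 33 mm above the stage's top plate. Origin: on its axis at top plate height (50 mm above the bench); axes parallel to the stage's. Shut, it stands at x -12, y +62 mm in the stage's frame, 58 mm in front of its window's centre.
- knob_right: Knob of the right shutter, made like the left; shut, it stands at x -12, y -62 mm in the stage's frame.
- grip_left (a point): Point on the axis of the left knob, 21 mm above the top plate, at a good height to take hold of it.
- grip_right (a point): Point on the axis of the right knob, 21 mm above the top plate.
- amber_stone: Loose amber-orange cut stone, 27 mm across, 18.5 mm high, lying table down (point up) near the middle of one of the two windows. Origin: centre of its underside.
- green_stone: Loose green cut stone of the same size and lie, on the other window. Origin: centre of its underside.
- stone_tweezers: Loose steel tweezers, 130 x 15 x 8 mm, lying on the bench to the right of the stage. Origin: centre of the underside.
- grey_pliers: Loose pliers with grey handles, 128 x 51 x 10 mm, lying on the bench to the right of the stage. Origin: centre of the underside.
- charcoal: Loose black charcoal block, 45 x 71 x 22 mm, on the bench to the left of the stage. Origin: centre of the underside.
- wax: Loose green wax block, 32 x 61 x 18 mm, on the bench to the left of the stage. Origin: centre of the underside.

How it is judged:
On the way:
1. the shutter under the amber stone is held at half travel (22 to 30 mm) for three seconds on end (((horizontal distance between amber_stone and window_left below 0.03 m and value of joint shutter_left between 0.022 and 0.03 m and contact force between the fingers and knob_left above 2 N) or (horizontal distance between amber_stone and window_right below 0.03 m and value of joint shutter_right between 0.022 and 0.03 m and contact force between the fingers and knob_right above 2 N))), for 2.8 s.
At the end, for the whole second after the job is handed in: The fingers hold the knob of the shutter under the amber stone (more than 2 N) so that the shutter stands still (under 10 mm/s) at half travel, 26 mm give or take 4 mm; the other shutter is shut (within 6 mm of its stop); both stones lie on their own windows, within 15 mm of the middle (((horizontal distance between amber_stone and window_left below 0.015 m and horizontal distance between green_stone and window_right below 0.015 m and value of joint shutter_left between 0.022 and 0.03 m and velocity of joint shutter_left between -0.01 and 0.01 m/s and value of joint shutter_right below 0.006 m and contact force between the fingers and knob_left above 2 N) or (horizontal distance between amber_stone and window_right below 0.015 m and horizontal distance between green_stone and window_left below 0.015 m and value of joint shutter_right between 0.022 and 0.03 m and velocity of joint shutter_right between -0.01 and 0.01 m/s and value of joint shutter_left below 0.006 m and contact force between the fingers and knob_right above 2 N))); the arm keeps its last pose, push and grip.
It fails at once if a shutter comes fully open (within 6 mm of the end of its travel) (value of joint any of shutter_left, shutter_right above 0.046 m).
It fails at once if the shutter under the green stone is opened by more than 6 mm ((horizontal distance between green_stone and window_left below 0.03 m and value of joint shutter_left above 0.006 m) or (horizontal distance between green_stone and window_right below 0.03 m and value of joint shutter_right above 0.006 m)).
It fails at once if a stone is shifted by more than 10 mm (distance of any of amber_stone, green_stone from where it was at the start of the episode above 0.01 m).
It fails at once if a tool or block beside the stage is shifted by more than 20 mm (distance of any of stone_tweezers, grey_pliers, charcoal, wax from where it was at the start of the episode above 0.02 m).
It also fails if it takes over 38 s, if anything falls off the work surface, if the arm or the gripper's body presses on something with over 40 N, if the wrist force passes 120 N, or if a joint passes its speed limit or range.

## Working session

There is one attempt and no reset: what is moved stays moved. The work goes in short steps, Python scripts to look and compute and a tool call to move; the robot and the scene stay as the last step left them, time stands still between calls to the robot, and variables do not carry over. Pictures are saved under pics/ and viewed, and the job is handed in when it is done.

Besides the shell and the picture viewer there is one more tool, called after "Request:" in YAML: its name, and indented under it one key for each argument. jog_arm: Moves the arm, as the interface text tells. Its arguments: {"type":"object","properties":{"targets":{"type":"array"},"gripper":{"type":"number"},"newtons":{"type":"number"}},"required":["targets"]}

```bash
mkdir -p pics
cat > h.py <<'E'
import numpy as np, cv2
from scipy.spatial.transform import Rotation as R
from rig import robot
def save(f,n): cv2.imwrite('pics/'+n+'.png',f['pixels'][:,:,::-1])
def w(f,p):
    return (np.linalg.inv(f['world_to_cam'])@np.append(p,1))[:3]
E
python3 - <<'E'
from h import *
s=robot.read_state();print(s)
for c in ['scene','side']:
    f=robot.grab_frame(c);save(f,c+'1')
    for l in ['light_stage','grip_left','grip_right','knob_left','knob_right','window_left','window_right','amber_stone','green_stone']:
        r=robot.place_of(f,l)
        print(c,l,[(round(x['confidence'],2),w(f,x['at']).round(4)) for x in r[:2]])
print(robot.read_state()['time_s'])
E
```

```text
{'time_s': 0.0, 'joint_pos': array([-1.37339227e+00,  1.31156461e-01,  1.48929823e+00,  2.12085676e-05,
        1.52299446e+00, -8.54178672e-02]), 'qvel': array([ 0.00122665,  0.0010319 , -0.00135089,  0.00070343,  0.00055718,
       -0.00096352]), 'tau': array([-3.06434871e-03, -5.69396639e+01, -5.00552738e+01, -5.55101524e-04,
        1.45288382e-02, -4.38753068e-05]), 'ee_pos': array([ 0.16735691, -0.57565183,  0.2522368 ]), 'orientation': array([-3.10839762e+00, -4.42513471e-01,  1.29901078e-04]), 'ft_force': array([ 0.07601805, -0.21571002, -0.15970096]), 'wrist_torque': array([-0.04228146,  0.04884917, -0.04724402]), 'gripper_width': 0.08546384978896834}
scene light_stage [(0.72, array([ 0.6051,  0.1171, -0.    ]))]
scene grip_left [(0.5, array([0.6105, 0.179 , 0.0719]))]
scene grip_right [(0.4, array([0.576 , 0.057 , 0.0689])), (0.27, array([0.6661, 0.1622, 0.0523]))]
scene knob_left [(0.43, array([0.6095, 0.1794, 0.0477]))]
scene knob_right [(0.65, array([0.5785, 0.0558, 0.0486])), (0.53, array([0.6653, 0.1646, 0.0526]))]
scene window_left [(0.86, array([0.6661, 0.1636, 0.052
[... 169 characters left out ...]
cene green_stone [(0.5, array([0.6641, 0.1635, 0.0474]))]
side light_stage [(0.63, array([ 0.609 ,  0.1096, -0.0015]))]
side grip_left [(0.43, array([0.6123, 0.1795, 0.0673]))]
side grip_right [(0.54, array([0.5782, 0.0523, 0.0766])), (0.32, array([0.6106, 0.1782, 0.0547]))]
side knob_left [(0.65, array([0.6112, 0.175 , 0.0532])), (0.5, array([ 5.504e-01, -3.100e-01, -2.000e-04]))]
side knob_right [(0.53, array([0.579 , 0.0568, 0.0444]))]
side window_left [(0.72, array([0.6656, 0.1615, 0.0499]))]
side window_right [(0.78, array([0.631 , 0.0419, 0.0491])), (0.48, array([ 5.719e-01,  3.443e-01, -3.000e-04]))]
side amber_stone []
side green_stone [(0.19, array([ 0.5695,  0.3404, -0.0032]))]
1.0
```

View pics/scene1.png

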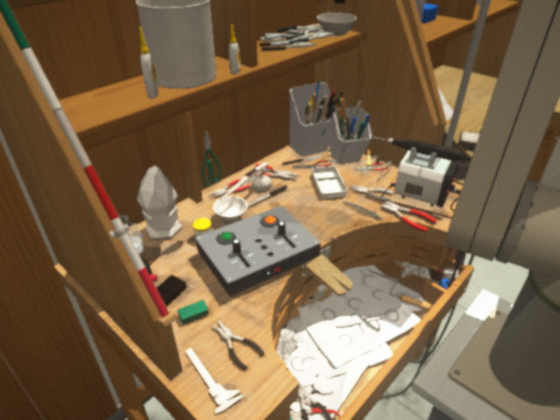

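View pics/side1.png

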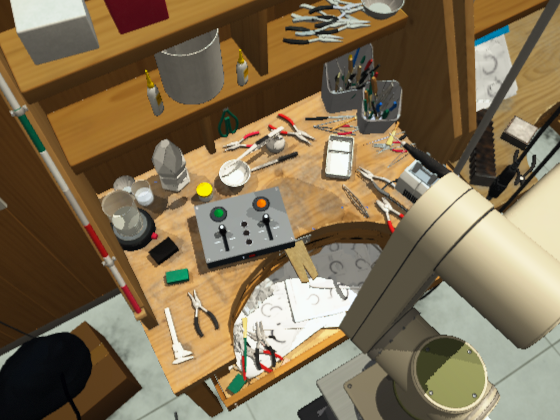

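The amber stone is on the right window: scene (270,220), side (261,204). Green is on the left. So the knob to take is the right one, at scene (282,228) / side (267,218). First I'll move above it.

```bash
cat >> h.py <<'E'
def delta(pos,yaw):
    """tool delta to have tool z down, tool y along world yaw (deg)"""
    s=robot.read_state(); T=R.from_rotvec(s['orientation'])
    y=np.array([np.cos(np.radians(yaw)),np.sin(np.radians(yaw)),0]);z=np.array([0,0,-1.]);x=np.cross(y,z)
    G=R.from_matrix(np.c_[x,y,z])
    return (T.inv().apply(np.array(pos)-s['ee_pos'])*1000).round(1), np.degrees((T.inv()*G).as_rotvec()).round(2)
E
python3 - <<'E'
from h import *
print(delta([0.575,0.055,0.22],-16.4),delta([0.575,0.055,0.22],180-16.4))
E
```

```text
(array([ 567.5, -492.4,   33.3]), array([  0. ,   0. , -57.4])) (array([ 567.5, -492.4,   33.3]), array([  0. ,  -0. , 122.6]))
```

Request:
jog_arm:
  targets:
    - [0.05,-0.043,0,0,0,-5]
    - [0.1,-0.086,0,0,0,-10]
    - [0.15,-0.13,0,0,0,-16]
    - [0.2,-0.173,0,0,0,-22]
    - [0.25,-0.217,0,0,0,-28]
    - [0.3,-0.26,0,0,0,-34]
    - [0.35,-0.304,0,0,0,-40]
    - [0.4,-0.347,0,0,0,-46]
    - [0.45,-0.39,0,0,0,-52]
    - [0.5,-0.434,0,0,0,-57.4]
    - [0.54,-0.469,0.02,0,0,-57.4]
    - [0.567,-0.492,0.033,0,0,-57.4]
  gripper: 0.0
  newtons: 60

```text
time_s: 2.5
ee_pos: [0.5734, 0.0525, 0.2223]
orientation: [2.514, 1.882, 0.003]
ft_force: [1.0, -0.9, 0.4]
gripper_width: 0.0425
```

Run:
```python
from h import *
s=robot.read_state();f=robot.grab_frame('wrist');save(f,'w1')
s=robot.read_state();print(s['time_s'],s['ee_pos'],s['orientation'],s['gripper_width'],abs(s['qvel']).max())
f=robot.grab_frame('wrist');save(f,'w2')
T=f['T_tool_cam'];print(T,f['fx'],f['cx'],f['cy'])
Rt=R.from_rotvec(s['orientation'])
for l in ['light_stage','grip_left','grip_right','knob_left','knob_right','window_left','window_right','amber_stone','green_stone']:
    for x in robot.place_of(f,l)[:2]:
        p=Rt.apply((T@np.append(x['at'],1))[:3])+s['ee_pos']; print(l,round(x['confidence'],2),p.round(4))
```

```text
2.55 [0.57402439 0.05831608 0.21762009] [-2.50920355e+00 -1.88337790e+00 -8.95507369e-04] 0.04273766426459512 0.131232598676845
[[ 2.09079685e-04 -9.48844177e-01 -3.15744651e-01  8.08340551e-02]
 [ 9.99999957e-01  1.32797253e-04  2.63110636e-04  7.33867265e-04]
 [-2.07720972e-04 -3.15744693e-01  9.48844163e-01 -1.20953017e-01]
 [ 0.00000000e+00  0.00000000e+00  0.00000000e+00  1.00000000e+00]] 325.19226210127806 280.9048252376164 200.00986807157622
light_stage 0.83 [ 0.6055  0.1081 -0.0007]
light_stage 0.2 [0.6358 0.0458 0.0496]
grip_left 0.67 [0.6034 0.173  0.0708]
grip_right 0.77 [0.5799 0.066  0.075 ]
knob_left 0.69 [0.6149 0.1836 0.0515]
knob_right 0.74 [0.5788 0.0574 0.0519]
window_left 0.73 [0.6652 0.165  0.0499]
window_right 0.6 [0.6333 0.043  0.0482]
green_stone 0.73 [0.6682 0.1636 0.0523]
```

View pics/w2.png

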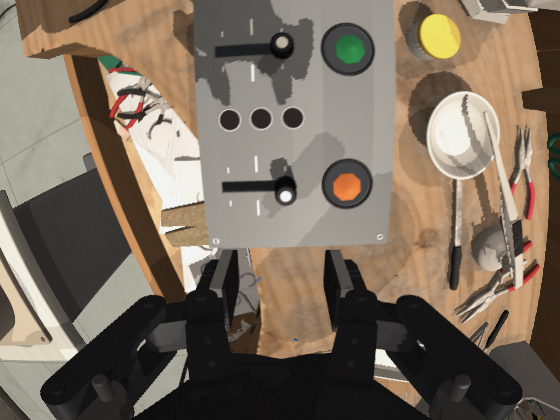

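Knob right is at about (286,195) with its white dot, amber at (346,186). The stage is aligned with the image axes. The arm was still settling in that frame, so I'll measure again now from pixels.

```bash
cat >> h.py <<'E'
def ray(f,s,u,v):
    x=(u-f['cx'])/f['fx'];y=(v-f['cy'])/f['fy'];r=np.hypot(x,y)
    d=np.array([np.sin(r)*x/r,np.sin(r)*y/r,np.cos(r)])
    Rt=R.from_rotvec(s['orientation']);T=f['T_tool_cam']
    return Rt.apply(T[:3,3])+s['ee_pos'], Rt.apply(T[:3,:3]@d), d
def atz(f,s,u,v,z):
    o,d,_=ray(f,s,u,v); return o+d*(z-o[2])/d[2]
E
python3 - <<'E'
from h import *
s=robot.read_state();f=robot.grab_frame('wrist');save(f,'w3')
print(s['time_s'],s['ee_pos'],s['orientation'],abs(s['qvel']).max())
P=f['pixels'].astype(int)
sub=np.zeros((420,560),bool);sub[180:212,270:300]=1
m=sub&(P.min(2)>200);v,u=np.nonzero(m);print('dot',u.mean(),v.mean(),m.sum(),atz(f,s,u.mean(),v.mean(),.083))
uu,vv=int(round(u.mean())),int(round(v.mean()))
o,d,dc=ray(f,s,uu,vv);print('depth pt',o+d/dc[2]*f['depth'][vv,uu])
for n,l,z in [('amber','amber_stone',.055),('green','green_stone',.055),('kr','knob_right',.07)]:
    r=robot.trace(f,l)
    if r:
        v,u=np.nonzero(r[0]['pixels']);print(n,r[0]['confidence'],u.mean(),v.mean(),u.min(),u.max(),v.min(),v.max(),atz(f,s,u.mean(),v.mean(),z))
# bezels: dark discs by hough
Rt=R.from_rotvec(s['orientation'])
for l in ['grip_right','knob_right','window_left','window_right']:
    for x in robot.place_of(f,l)[:1]:
        print(l,(Rt.apply((f['T_tool_cam']@np.append(x['at'],1))[:3])+s['ee_pos']).round(4))
c=f['pixels'][160:240,200:400,::-1];cv2.imwrite('pics/w3c.png',cv2.resize(c,None,fx=4,fy=4,interpolation=0))
# side/scene views: dot
for n in ['side','scene']:
    g=robot.grab_frame(n);save(g,n+'2')
    r=robot.trace(g,'knob_right')
    for x in r[:1]:
        v,u=np.nonzero(x['pixels']);print(n,u.min(),u.max(),v.min(),v.max())
    M=g['world_to_cam']
    for p in [[.578,.056,.083],[.578,.056,.071]]:
        q=M@np.append(p,1);print(n,'proj',q[0]/q[2]*g['fx']+g['cx'],q[1]/q[2]*g['fy']+g['cy'])
E
```

```text
3.05 [0.57207693 0.04938273 0.22268757] [2.51632175e+00 1.87931917e+00 1.80334449e-03] 0.007606124382761967
dot 284.36486486486484 183.28378378378378 74 [0.5783006  0.05672491 0.083     ]
depth pt [0.57818998 0.05749005 0.08466236]
amber 0.69 345.125 173.8713768115942 333 358 161 187 [0.6329792  0.04210586 0.055     ]
green 0.8 346.57232704402514 38.393081761006286 332 361 25 52 [0.66634053 0.16136776 0.055     ]
kr 0.72 283.84877126654067 177.47448015122873 273 295 164 191 [0.57848124 0.05838855 0.07      ]
grip_right [0.5808 0.0613 0.0736]
knob_right [0.5784 0.0544 0.0516]
window_left [0.6637 0.164  0.0489]
window_right [0.6321 0.047  0.0448]
side 262 269 214 225
side proj 265.5794399204608 215.12091611622876
side proj 265.6777749521382 217.09037456510427
scene 278 284 223 236
scene proj 281.6395634564943 221.8317242234387
scene proj 281.6314466127794 225.67231062157978
```

View pics/w3c.png

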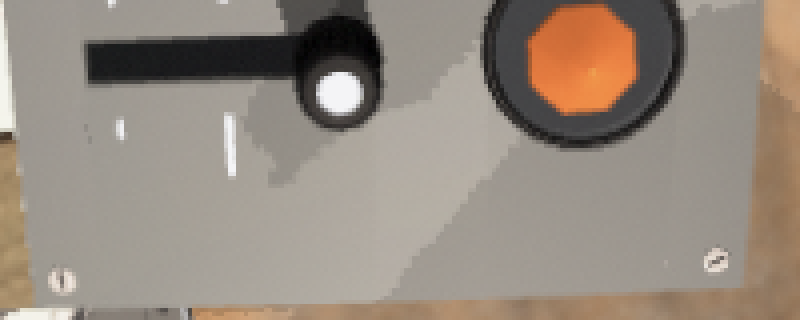

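Run:
```python
from h import *
for i in range(5):
    s=robot.read_state();print(s['time_s'],s['ee_pos'],s['orientation'],abs(s['qvel']).max(),s['joint_pos'])
    if i<4: robot.grab_frame('wrist')
print(delta([0.578,0.0568,0.12],-16.4))
```

```text
3.65 [0.57200583 0.05051663 0.22172223] [-2.51537573e+00 -1.88209814e+00  7.43452859e-05] 0.0007547466732627382 [-1.19268796e-03  7.75087840e-02  1.60253407e+00 -3.47658230e-06
  1.46160637e+00  2.84859864e-01]
3.7 [0.57198241 0.05051371 0.22171108] [-2.51536056e+00 -1.88205725e+00  9.73316790e-05] 0.002450280472739222 [-1.21013366e-03  7.74813434e-02  1.60258348e+00  1.71754805e-05
  1.46161810e+00  2.84855226e-01]
3.75 [0.57199433 0.05046991 0.22169885] [-2.51544960e+00 -1.88197170e+00  1.26907636e-04] 0.0015331484748342325 [-1.27031046e-03  7.75151953e-02  1.60257036e+00 -1.03240840e-05
  1.46160040e+00  2.84875616e-01]
3.8 [0.5719786  0.05048143 0.2216932 ] [-2.51538756e+00 -1.88204388e+00  1.71122446e-04] 0.0017927952445884296 [-1.24317302e-03  7.75043953e-02  1.60259213e+00 -2.21404114e-05
  1.46161581e+00  2.84843589e-01]
3.85 [0.57199238 0.05049504 0.22172764] [-2.51538194e+00 -1.88209028e+00  7.48102445e-05] 0.0018119845426793552 [-1.23022330e-03  7.74646320e-02  1.60257059e+00 -3.87134784e-06
  1.46161408e+00  2.84828748e-01]
(array([  7.7,   4. , 101.7]), array([-0.  ,  0.  ,  0.01]))
```

Request:
jog_arm:
  targets:
    - [0.004,0.002,0.03,0,0,0]
    - [0.0077,0.004,0.06,0,0,0]
    - [0.0077,0.004,0.09,0,0,0]
    - [0.0077,0.004,0.1,0,0,0]
    - [0.0077,0.004,0.1,0,0,0]
    - [0.0077,0.004,0.1,0,0,0]
  gripper: -0.2

```text
time_s: 4.6
ee_pos: [0.5791, 0.0567, 0.1234]
orientation: [2.514, 1.881, 0.003]
ft_force: [-0.3, -0.4, 0.6]
gripper_width: 0.0342
```

Run:
```python
from h import *
s=robot.read_state();f=robot.grab_frame('wrist');save(f,'w4')
print(s['time_s'],s['ee_pos'],s['orientation'],abs(s['qvel']).max(),s['gripper_width'])
r=robot.trace(f,'knob_right')
for x in r[:1]:
    v,u=np.nonzero(x['pixels']);print(x['confidence'],u.min(),u.max(),v.min(),v.max())
```

```text
4.6 [0.57905407 0.0566743  0.12344444] [2.51444738 1.8810062  0.00308966] 0.00660651255614101 0.03421274823114981
0.55 262 295 211 258
```

View pics/w4.png

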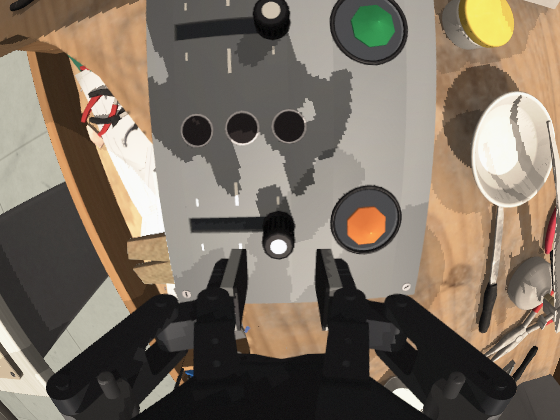

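Dot at (278,246), centred between the jaws. I'll triangulate its height from the two wrist poses.

Run:
```python
from h import *
s=robot.read_state();f=robot.grab_frame('wrist')
P=f['pixels'].astype(int);m=np.zeros((420,560),bool);m[232:260,262:295]=1
m&=P.min(2)>200;v,u=np.nonzero(m);print(u.mean(),v.mean(),m.sum())
print(s['ee_pos'],atz(f,s,u.mean(),v.mean(),.083))
o,d,_=ray(f,s,u.mean(),v.mean())
s0=dict(ee_pos=np.array([0.57207693,0.04938273,0.22268757]),orientation=np.array([2.51632175,1.87931917,1.80334449e-03]))
o0,d0,_=ray(f,s0,284.365,183.284)
A=np.c_[d,-d0];t=np.linalg.lstsq(A,o0-o,rcond=None)[0];print(o+d*t[0],o0+d0*t[1])
k=atz(f,s,u.mean(),v.mean(),.083)
print(delta([k[0],k[1],0.077],-16.2))
```

```text
278.0 246.47894736842105 190
[0.57909141 0.0566876  0.12347486] [0.57842266 0.05694327 0.083     ]
[0.57825847 0.05641293 0.08188897] [0.57822665 0.05642536 0.08188774]
(array([ 0.1, -0.6, 46.2]), array([ 0.13, -0.04, -0.2 ]))
```

Request:
jog_arm:
  targets:
    - [0,-0.0005,0.015,0,0,0]
    - [0,-0.0005,0.03,0,0,0]
    - [0,-0.0005,0.04,0,0,0]
    - [0,-0.0005,0.045,0,0,0]
    - [0,-0.0005,0.045,0,0,0]
    - [0,-0.0005,0.045,0,0,0]

```text
time_s: 5.5
ee_pos: [0.5779, 0.0569, 0.0772]
orientation: [2.515, 1.882, 0.001]
ft_force: [-0.8, -0.6, -0.1]
gripper_width: 0.0342
```

Request:
jog_arm:
  targets:
    - [0,0,0,0,0,0]
    - [0,0,0,0,0,0]
    - [0,0,0,0,0,0]
    - [0,0,0,0,0,0]
    - [0,0,0,0,0,0]
  gripper: -1
  newtons: 60

```text
time_s: 6.12
ee_pos: [0.5777, 0.057, 0.0775]
orientation: [2.515, 1.882, 0.001]
ft_force: [-3.3, 0.5, 5.4]
gripper_width: 0.0167
```

Run:
```python
from h import *
s=robot.read_state();f=robot.grab_frame('wrist');save(f,'w5')
print(s['time_s'],s['ee_pos'],s['orientation'],s['ft_force'],s['wrist_torque'],s['gripper_width'])
print(delta([.578,.0567,.077],-16.2))
```

```text
6.125 [0.57765638 0.05696578 0.077484  ] [2.51540634e+00 1.88197337e+00 6.12286569e-04] [-3.30520742  0.53603824  5.38275316] [ 0.14734743  0.58191096 -0.01308112] 0.01669176563209543
(array([-0.2,  0.4,  0.5]), array([ 0.02, -0.02, -0.19]))
```

View pics/w5.png

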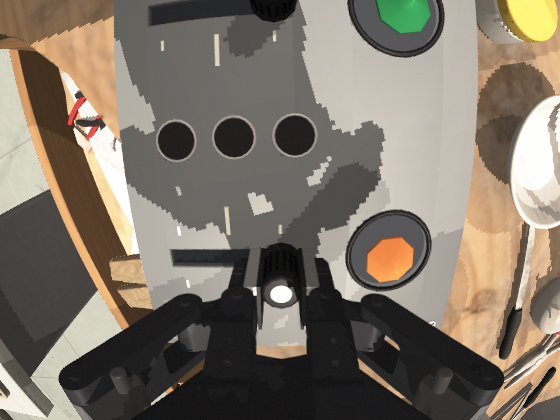

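Request:
jog_arm:
  targets:
    - [0,-0.002,0,0,0,0]
    - [0,-0.005,0,0,0,0]
    - [0,-0.008,0,0,0,0]
    - [0,-0.011,0,0,0,0]
    - [0,-0.014,0,0,0,0]
    - [0,-0.017,0,0,0,0]
    - [0,-0.02,0,0,0,0]
    - [0,-0.022,0,0,0,0]
    - [0,-0.024,0,0,0,0]
    - [0,-0.025,0,0,0,0]
    - [0,-0.026,0,0,0,0]
    - [0,-0.026,0,0,0,0]

```text
time_s: 7.68
ee_pos: [0.5539, 0.0633, 0.0775]
orientation: [2.513, 1.88, 0.003]
ft_force: [7.1, -6.4, 0.5]
gripper_width: 0.0163
```

Run:
```python
from h import *
robot.grab_frame('wrist')
s=robot.read_state();f=robot.grab_frame('wrist');save(f,'w6')
print(s['time_s'],s['ee_pos'],s['orientation'],s['ft_force'],s['wrist_torque'],s['gripper_width'])
a=np.radians(-16.2);x=np.array([np.cos(a),np.sin(a),0])
print('travel from shut est',(np.array([.5783,.0567,.077])-s['ee_pos'])@x,'from grip',(np.array([.57765638,.05696578,.077])-s['ee_pos'])@x, 'F along',s['ft_force']@x)
c=f['pixels'][190:330,120:440,::-1];cv2.imwrite('pics/w6c.png',cv2.resize(c,None,fx=2.5,fy=2.5,interpolation=2))
P=f['pixels'].astype(int);m=np.zeros((420,560),bool);m[240:330,180:320]=1
m&=P.min(2)>225;v,u=np.nonzero(m);print(u.mean(),v.mean(),m.sum(),atz(f,s,np.median(u),np.median(v),.083))
k=atz(f,s,np.median(u),np.median(v),.083);print('knob travel img',(np.array([.5783,.0567,.083])-k)@x)
```

```text
7.725 [0.55398474 0.06331186 0.07757639] [2.51335906 1.87969951 0.0031721 ] [ 7.68824227 -5.80052671  0.5986676 ] [-0.80107765 -1.09940302  0.0256529 ] 0.0167475310448125
travel from shut est 0.025194438055829303 from grip 0.024502223577690736 F along 9.001265868056823
279.64604810996565 293.680412371134 291 [0.55476436 0.0631309  0.083     ]
knob travel img 0.0243952962157904
```

View pics/w6c.png

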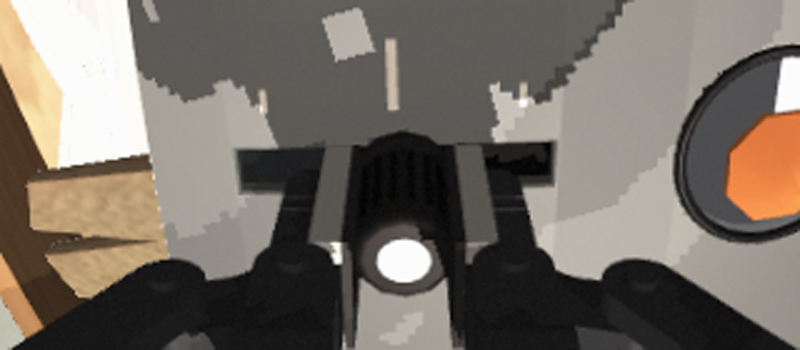

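All estimates (force, image, marks) agree on about 24.4 mm. I'll draw it another 1.5 mm and hold.

Request:
jog_arm:
  targets:
    - [0,-0.0008,0,0,0,0]
    - [0,-0.0015,0,0,0,0]
    - [0,-0.0015,0,0,0,0]
    - [0,-0.0015,0,0,0,0]
    - [0,-0.0015,0,0,0,0]
    - [0,-0.0015,0,0,0,0]
    - [0,-0.0015,0,0,0,0]
    - [0,-0.0015,0,0,0,0]
    - [0,-0.0015,0,0,0,0]
    - [0,-0.0015,0,0,0,0]
    - [0,-0.0015,0,0,0,0]
    - [0,-0.0015,0,0,0,0]

```text
time_s: 9.28
ee_pos: [0.5526, 0.0636, 0.0775]
orientation: [2.513, 1.88, 0.003]
ft_force: [7.6, -5.7, -0.2]
gripper_width: 0.0162
```

```bash
cat > chk.py <<'E'
from h import *
import sys
s=robot.read_state();f=robot.grab_frame('wrist');save(f,sys.argv[1])
print(s['time_s'],s['ee_pos'],s['ft_force'],s['gripper_width'],abs(s['qvel']).max())
a=np.radians(-16.2);x=np.array([np.cos(a),np.sin(a),0])
print('travel',(np.array([.5783,.0567,.077])-s['ee_pos'])@x, 'F along',s['ft_force']@x)
P=f['pixels'].astype(int);m=np.zeros((420,560),bool);m[240:330,180:320]=1
m&=P.min(2)>225;v,u=np.nonzero(m)
k=atz(f,s,np.median(u),np.median(v),.083);print('knob travel img',(np.array([.5783,.0567,.083])-k)@x)
c=f['pixels'][190:330,120:440,::-1];cv2.imwrite('pics/'+sys.argv[1]+'c.png',cv2.resize(c,None,fx=2.5,fy=2.5,interpolation=2))
for n,l in [('amber','amber_stone'),('green','green_stone')]:
    r=robot.trace(f,l)
    if r:
        v,u=np.nonzero(r[0]['pixels']);print(n,r[0]['confidence'],atz(f,s,u.mean(),v.mean(),.055))
E
python3 chk.py w7
```

```text
9.275 [0.55262829 0.06364959 0.07754028] [ 7.56321456 -5.67527669 -0.17135811] 0.016166817194323422 0.0007209268772982562
travel 0.0265912597041801 F along 8.846258908312498
knob travel img 0.026217533125920393
amber 0.7 [0.63315259 0.04154709 0.055     ]
green 0.77 [0.66636677 0.15959253 0.055     ]
```

View pics/w7c.png

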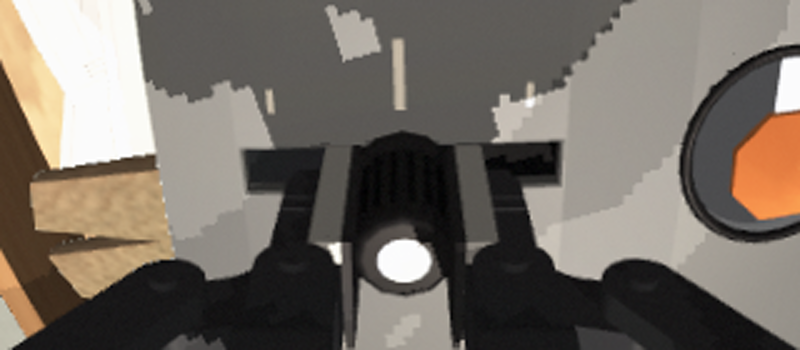

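The knob now lines up with the long mark, both at x≈400 in the crop. I'll hold for another 3 s.

Request:
jog_arm:
  targets:
    - [0,0,0,0,0,0]
    - [0,0,0,0,0,0]
    - [0,0,0,0,0,0]
    - [0,0,0,0,0,0]
    - [0,0,0,0,0,0]
    - [0,0,0,0,0,0]
    - [0,0,0,0,0,0]
    - [0,0,0,0,0,0]
    - [0,0,0,0,0,0]
    - [0,0,0,0,0,0]
    - [0,0,0,0,0,0]
    - [0,0,0,0,0,0]

```text
time_s: 10.92
ee_pos: [0.5526, 0.0637, 0.0775]
orientation: [2.513, 1.88, 0.003]
ft_force: [8.6, -5.9, 0.6]
gripper_width: 0.0162
```

Request:
jog_arm:
  targets:
    - [0,0,0,0,0,0]
    - [0,0,0,0,0,0]
    - [0,0,0,0,0,0]
    - [0,0,0,0,0,0]
    - [0,0,0,0,0,0]
    - [0,0,0,0,0,0]
    - [0,0,0,0,0,0]
    - [0,0,0,0,0,0]
    - [0,0,0,0,0,0]
    - [0,0,0,0,0,0]
    - [0,0,0,0,0,0]
    - [0,0,0,0,0,0]

```text
time_s: 12.42
ee_pos: [0.5526, 0.0637, 0.0775]
orientation: [2.513, 1.88, 0.003]
ft_force: [9.1, -5.8, 1.4]
gripper_width: 0.0166
```

```bash
python3 chk.py w8
python3 - <<'E'
from h import *
f=robot.grab_frame('side');save(f,'side3')
c=f['pixels'][150:290,140:340,::-1];cv2.imwrite('pics/side3c.png',cv2.resize(c,None,fx=4,fy=4,interpolation=2))
E
```

```text
12.425 [0.55260553 0.06365918 0.07753401] [ 9.14901339 -5.82274258  1.39553055] 0.0165925673009685 0.0013468616762796401
travel 0.026615789541980437 F along 10.4102331834405
knob travel img 0.026242017320963484
amber 0.8 [0.6329995 0.0416232 0.055    ]
green 0.58 [0.66647959 0.15962085 0.055     ]
```

View pics/w8.png

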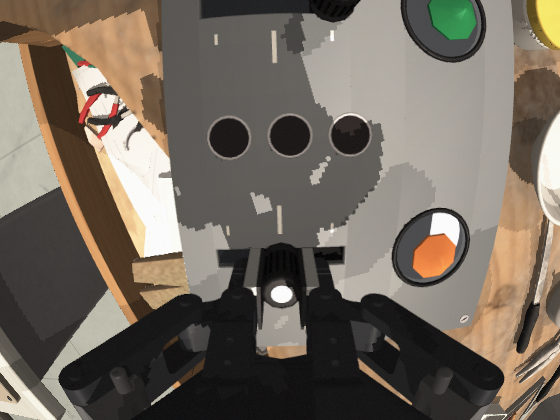

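View pics/side3c.png

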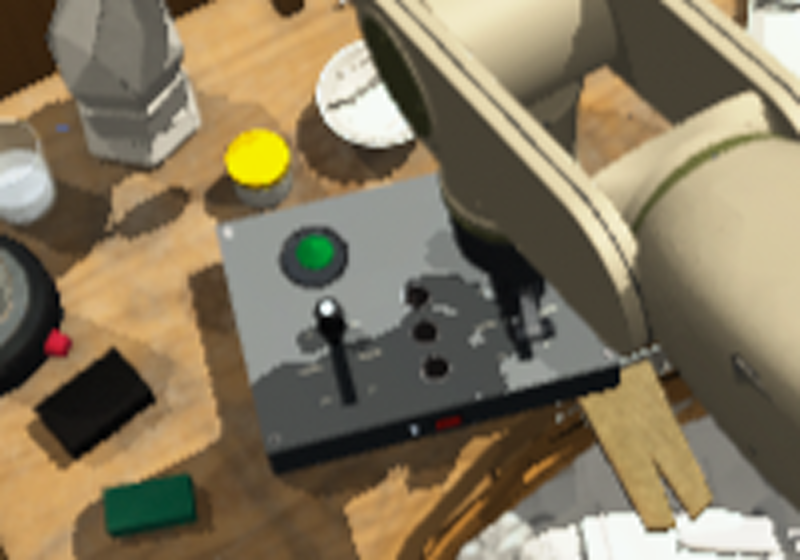

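The amber window is lit on its far half, at about (445,225) in the wrist picture. The knob stands at the long mark, and the left knob is at its shut mark.

```bash
python3 -c "
from rig import robot
print(robot.sign_off()); s=robot.read_state();print(s['time_s'],s['ee_pos'],s['ft_force'])"
```

```text
the job is handed in; nothing more can be done
None
the job is handed in; nothing more can be done
```

The amber stone was on the right window. I gripped the right knob with 60 N, drew its shutter to half travel and handed the job in at about 12.5 s, still holding it.

- **Travel:** in the last checks it read 26.6 mm from the arm's pose and 26.2 mm from the knob in the wrist picture, with the knob at the long mark. The arm stayed still there for over 4 s.
- **Spring pull:** the force sensor read 8.8 to 10.4 N over the hold, against about 9.5 N expected. That spread is about as large as the sensor's noise.
- **Other shutter and stones:** the left knob still stands at its shut mark. The amber stone moved less than 1 mm between pictures. The green one read about 2 mm different, probably because it lay at the edge of the wrist picture.
- **Tools:** the charcoal and wax are undisturbed in the side view. I did not measure the tweezers and pliers afterwards. The gripper came no lower than 5 cm above the bench.

No check failed. The network once placed the grip point up to 9 mm away from the other readings. I used the knob's white dot instead, triangulated at 82 mm high against the stated 83 mm.

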